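Gauge the hand press: feel the lever firm up and mark its travel

TASK

Gauge the stack of leather in the saddle maker's hand press. Press the pad at the lever's free end down until the resistance firms up clearly, hold it pressed there at about 12 N for a second (never more than 20 N), and let the lever come back up; the tell-tale stays at the travel it reached. Then slide the marker along the scale until its nose stands level with the tell-tale's nose and let go, without touching the tell-tale or disturbing the hammer, the saddle or the jar.

Things in the scene. Friction and masses are not known exactly. Their poses are not given: they have to be found in the camera images.
- press: Grey and dark steel hand press fixed to the bench, base plate 260 x 200 x 12 mm; position and yaw vary. Origin on the bench, z up. The lever lies along the press's x at y = -45 mm, free end to -x, pivot at x = 90, z = 130 mm. Gauge deck: flat box at y = -3 to 97, x = -75 to 75 mm, top at z = 50 mm, white ticks every 10 mm along x; tell-tale and marker run on it along x.
- die_box: Dark steel box 85 x 50 mm on the press's base under the lever, centred at press x = -10, y = -45 mm, top 85 mm above the bench; origin at the centre of its underside. The lever's ram goes down through its top onto an unseen stack of leather, whose height differs every time.
- lever: Steel lever, 170 mm from its pivot (its origin) to the black pad at its free end; at rest it slopes up 0.35 rad to the pad. Pressing the pad takes about 3 N at first, rising to 6 N, until the ram meets the stack after 25 to 85 mm of pad travel; from there it firms up at about 3 N per mm. Let go, it springs back up. Over 20 N spoils the job.
- lever_pad (a point): Centre of the top face of the lever's pad (50 x 50 mm, 12 mm thick): the place to press, straight down. At rest about 197 mm above the bench, at press x = -67, y = -45 mm.
- tell_tale: Low aluminium block 10 x 16 mm, 16 mm high, on the deck at press y = 20 mm, with a 3 mm wide nose towards +y. The sinking lever pushes it along the press's +x, about 0.6 mm per mm of pad travel; it stays at the farthest place. The robot must not touch it. Origin: centre of its underside.
- tell_tale_point (a point): Tip of the tell-tale's nose (y = +22 mm, z = 6 mm from its origin). It starts at press x = -45 to -40 mm and is taken to x between about -35 and 10 mm.
- marker: Hand-set marker on the deck at press y = 70 mm: steel foot 26 x 26 x 8 mm, upright aluminium grip 16 mm along x, 20 mm along y, top 44 mm above the deck; a 3 mm wide nose points to the tell-tale (-y). Slides along press x from -55 to 55 mm with 2 N of friction and stays where left. Starts near the +x end. Origin: centre of its underside.
- marker_point (a point): Tip of the marker's nose (y = -28 mm, z = 6 mm from its origin). To be set to the same press x as the tip of the tell-tale's nose.
- marker_grip (a point): Where to grip the marker from above: on its upright grip, 12 mm below its top, 83 mm above the bench; close the fingers along the press's x (16 mm wide).
- hammer: Loose hammer lying on the bench on the press's -y side, about 0.2 m from its centre. Bystander.
- saddle: Loose black leather bicycle saddle, 260 mm long, 80 mm high, on a wooden block on the press's +y side, about 0.28 m from its centre. Bystander.
- rivet_jar: Loose metal jar of rivets, 56 mm across, 70 mm high, beyond the press on its +x side. Bystander.

How it is judged:
On the way, in this order (a step that is already met when the one before it is completed fails the run):
1. the lever is held pressed firmly onto the stack (ram force on the stack above 5 N, which is about 9 N on the pad) and still, for 0.4 s (contact force between lever and die_box above 5 N and angular speed of lever below 0.15 rad/s), for 0.4 s.
2. the lever is let go and back up (its pad within 6 mm of its rest height) (z of lever_pad in the frame of press above 0.191 m and contact force between lever and the fingers below 0.2 N), for 0.2 s.
At the end, for the whole second after the job is handed in: The lever is back up (pad within 6 mm of its rest height), the tell-tale is where the lever took it, and the marker, let go and at rest, has its nose within 4 mm of the tell-tale's nose along the scale (x of marker_point in the frame of tell_tale_point between -0.004 and 0.004 m and x of tell_tale_point in the frame of press above -0.038 m and z of lever_pad in the frame of press above 0.191 m and linear speed of marker below 0.01 m/s); the robot touches nothing.
It fails at once if more than 20 N on the lever (contact force between lever and the fingers above 20 N or contact force between lever and the arm above 20 N).
It fails at once if the robot touches the tell-tale (contact force between tell_tale and the fingers above 0.3 N or contact force between tell_tale and the arm above 0.3 N).
It fails at once if hammer, saddle or jar moved more than 15 mm (distance of any of hammer, saddle, rivet_jar from where it was at the start of the episode above 0.015 m).
It also fails if it takes over 67 s, if anything falls off the work surface, if the arm or the gripper's body presses on something with over 40 N, if the wrist force passes 120 N, or if a joint passes its speed limit or range.

ROBOT

A 7-joint arm with a two-finger parallel gripper is mounted at the origin on the work surface. World frame = base frame: x ahead of the robot, y to its left, z up, the work surface at z = 0. Lengths are in m, angles in rad, forces in N, time in s.
With the tool pointing down it reaches from about 0.4 to 0.9 m from the base axis. Payload 5.6 kg.
Tool frame: the origin (TCP) lies midway between the tips of the shut fingers; the grasp point (between the pads) lies 19 mm behind it (tcp_to_grasp is the distance from the TCP to the grasp point, in m); z points along the fingers, y is the line along which they close (so a half turn about z gives the same grasp; the last joint's range is limited). The gripper opens to 92 mm and grips with 3 to 60 N. Pads are 20 mm wide; open, the fingers measure 128 mm over their backs; the gripper's body (75 mm by 189 mm) begins 69 mm behind the grasp point.
Start: joints at [-1.167, 0.468, -0.012, 1.603, 0.006, 1.071, -0.056], TCP at [0.281, 0.586, 0.215] pointing down, gripper open.
Joint ranges: [-2.53, 2.53], [-0.31, 2.02], [-1.57, 1.55], [0.28, 2.44], [-1.29, 4.43], [0.15, 1.84], [-2.92, 2.92]. Speed limits (rad/s): [2.57, 2.57, 3.14, 3.14, 3.14, 3.14, 3.14].

INTERFACE

Orientations are given as a unit quaternion [x, y, z, w].
In Python, from station import get_obs, read_camera, get_calibration, close_job, tcp_to_grasp gives the robot as it stands.
- The arm moves only by the tool move_arm, never from a script. Its argument "deltas" is one flat list of numbers, 6 for each row, row after row: the shift along the tool's x, y, z scaled (see below), then the turn, a rotation vector about the tool's x, y, z scaled (see below). A call has 1 to 5 rows; each row shifts and turns the commanded pose from where the row before left it, along the tool's axes as they then stand; what a row does not reach is not made up. The controller multiplies each number of a shift by 5 cm and each number of a turn by 360 degrees. A row lasts 1/8 s, in which the tool goes at most 62.5 mm and 10.7 degrees, less where a joint would pass 70% of its speed; a pose out of reach is approached as far as the arm can. A call with a number of a shift or a turn outside -1 to 1 is refused whole. A call with a gripper value outside its range is refused whole. "fingers" is the finger opening in mm, from 0 to 91.9, set as the call begins (left out, the last holds). The fingers move at their own pace and stop on an object; the grip force is fixed at half the most. Time passes only in rows, so rows that do not move let the fingers close. It gives the time, the measured TCP pose, the force, the opening and the grip force at its end, in the units of the state.
- get_obs(): the state, without advancing time (a new reading comes with each control period).
- read_camera(name): name is "scene" or "side" or "wrist"; returns the picture (384x512x3 uint8, red, green, blue); there is no depth.
- get_calibration(name): a dict with "mtx" (3x3 intrinsics, pixels), "origin" and "orientation" of the camera in the world. Camera axes: x right, y up, looking along -z (the intrinsics and any distortion apply to the point x, -y, -z); pixel columns grow to the right and rows downward; lengths in m; the calibration is good to about 2 mm. A picture is of the moment at which its call begins: read the wrist's pose just before it. get_calibration takes no time and is no camera call; for the wrist camera it gives the pose at the moment of the call.
- close_job(): hands the job in; it is judged then, once.
The state is a dict: "time": time; "joints": joint angles; "qvel": joint speeds; "effort": joint torques, N m; "eef_pos": TCP position; "ee_rot": TCP orientation; "ft_force": force on the tool from outside, world axes, zero at the start; "wrist_torque": the same for the moment, N m; "gripper_width": opening from 0.0 (shut) to 1.0 (fully open); "finger_force": force on a finger pad.
Only numpy, scipy, OpenCV 4.12 (cv2) and the standard library are available. Lean on these libraries where they do the work, as an engineer would, in place of code of your own. Each camera call takes 0.05 s, during which the arm holds its last target. There are 200 camera calls.

## Working session

There is one attempt and no reset: what is moved stays moved. The work goes in short steps, Python scripts to look and compute and a tool call to move; the robot and the scene stay as the last step left them, time stands still between calls to the robot, and variables do not carry over. Pictures are saved under pics/ and viewed, at most 10 in all, crops included, and the job is handed in when it is done.

Besides the shell and the picture viewer there is one more tool, called by a JSON object that holds its "fn" and its "kwargs", one argument or row to a line. move_arm: Moves the arm, as the interface text tells. Its arguments: {"type":"object","properties":{"deltas":{"type":"array","items":{"type":"number","minimum":-1,"maximum":1}},"fingers":{"type":"number"}},"required":["deltas"]}

```bash
mkdir -p pics; cat > h.py <<'E'
import numpy as np, cv2
from scipy.spatial.transform import Rotation as R
from station import *
def cam(n):
    c=get_calibration(n); return np.array(c['mtx']),np.array(c['origin']),R.from_quat(c['orientation']).as_matrix(),c
def proj(n,P,C=None):
    K,o,M,_=C or cam(n); p=(np.atleast_2d(P)-o)@M; q=np.c_[p[:,0],-p[:,1],-p[:,2]]@K.T
    return q[:,:2]/q[:,2:]
def onplane(n,uv,z,C=None):
    K,o,M,_=C or cam(n); d=np.linalg.inv(K)@[uv[0],uv[1],1]; d=M@[d[0],-d[1],-d[2]]
    return o+d*(z-o[2])/d[2]
def shot(n,f,crop=None,s=1):
    im=read_camera(n); cv2.imwrite('pics/raw_'+f,im[:,:,::-1])
    if crop: x0,y0,x1,y1=crop; im=im[y0:y1,x0:x1]
    cv2.imwrite('pics/'+f,cv2.resize(im[:,:,::-1],None,fx=s,fy=s,interpolation=cv2.INTER_CUBIC))
E
python3 - <<'E'
from h import *
shot('scene','a.png',s=1.5); shot('side','b.png',s=1.5)
for n in('scene','side'): print(get_calibration(n))
print(get_obs(),tcp_to_grasp)
E
```

```text
{'mtx': array([[446.08986454,   0.        , 257.93133169],
       [  0.        , 446.08986454, 193.44031424],
       [  0.        ,   0.        ,   1.        ]]), 'origin': array([ 1.38296073, -0.70547776,  0.87521871]), 'orientation': array([0.4386511 , 0.1794467 , 0.3142068 , 0.82259235])}
{'mtx': array([[379.67007022,   0.        , 248.3938535 ],
       [  0.        , 379.67007022, 192.23746826],
       [  0.        ,   0.        ,   1.        ]]), 'origin': array([ 0.15978957, -0.70108993,  0.8972353 ]), 'orientation': array([ 0.41614293, -0.1116317 , -0.23210652,  0.87206077])}
{'time': 0.1, 'joints': array([-1.16702129,  0.46822614, -0.01157486,  1.60350565,  0.00597614,
        1.07140178, -0.05628613]), 'qvel': array([-0.00053857, -0.00017848, -0.00095011, -0.00309185, -0.0006943 ,
       -0.00060574,  0.000585  ]), 'effort': array([ 8.60147738e-04, -5.21652067e+01, -1.26005473e-02, -2.44370466e+01,
       -5.68177854e-02,  1.40225826e-02,  7.75930812e-05]), 'eef_pos': array([0.28068891, 0.58570807, 0.21378716]), 'ee_rot': array([ 2.21576653e-01,  9.75142666e-01, -7.44258811e-04, -1.16302619e-04]), 'ft_force': array([0.74920841, 0.01768126, 0.08403419]), 'wrist_torque': array([ 0.03004588, -0.02742172,  0.03103751]), 'finger_force': 0.0, 'gripper_width': 1.0027774696636536} 0.0187
```

View pics/a.png

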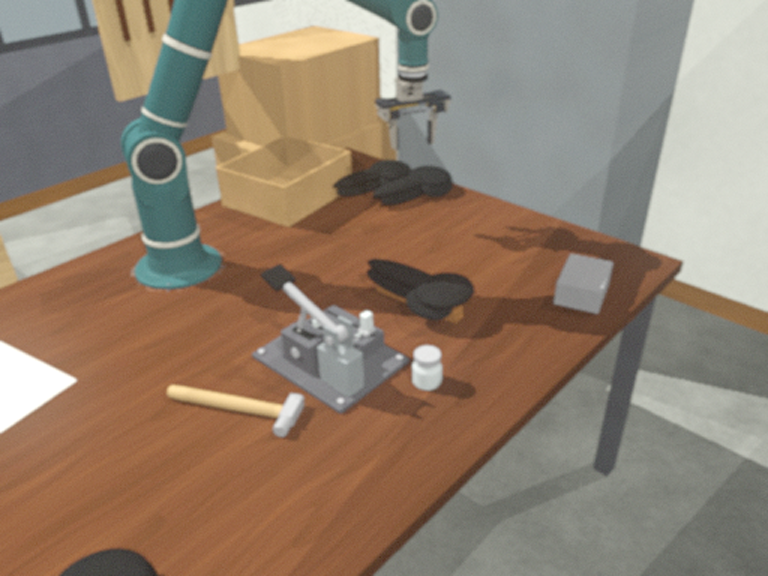

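View pics/b.png

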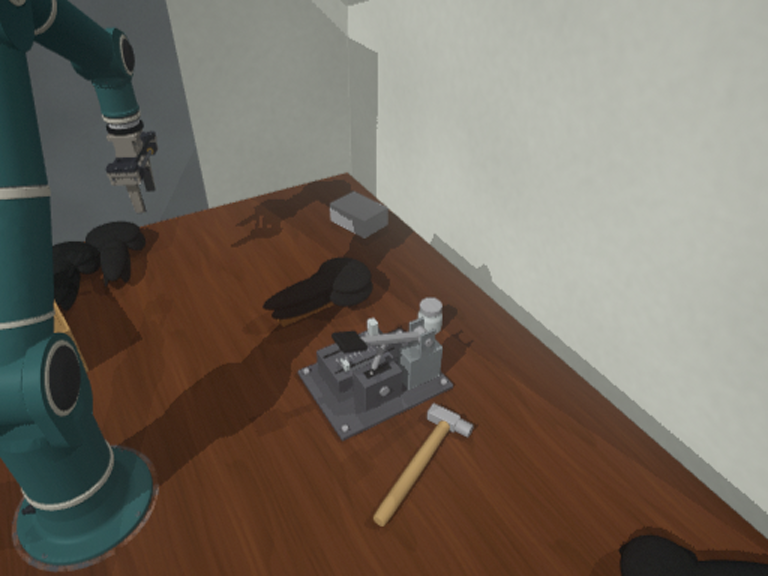

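Both views show the press: scene view around (222,235) native, side view around (250,250) native. Enlarging both.

```bash
python3 - <<'E'
import cv2,numpy as np
a=cv2.imread('pics/raw_a.png')[170:280,165:280]; b=cv2.imread('pics/raw_b.png')[190:300,195:310]
r=lambda i:cv2.resize(i,None,fx=5,fy=5,interpolation=cv2.INTER_CUBIC)
cv2.imwrite('pics/c.png',r(a)); cv2.imwrite('pics/d.png',r(b))
E
```

```text
(no output)
```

View pics/c.png

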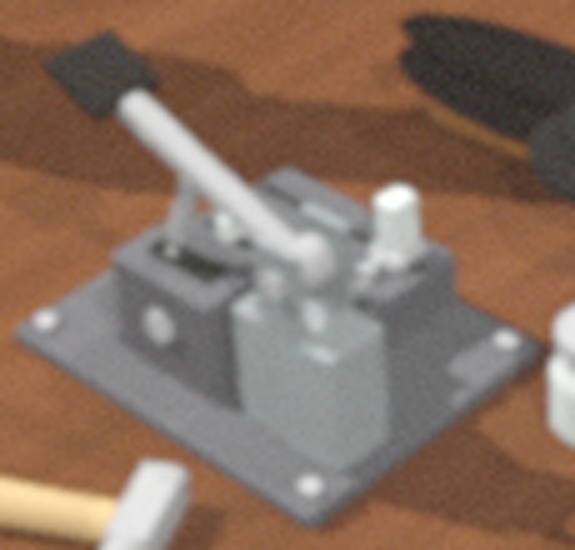

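View pics/d.png

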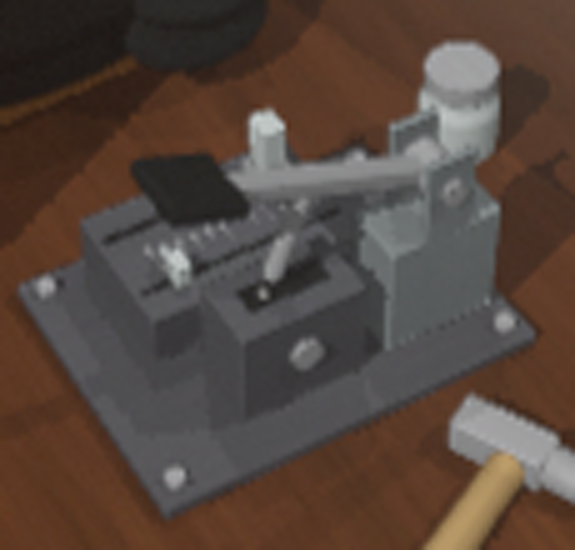

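```bash
cat > fit.py <<'E'
from h import *
from scipy.optimize import least_squares
n=lambda c,o:(np.array(c)+.5)/5-.5+o
S=n([(15,332),(312,520),(543,350),(45,65),(108,30),(160,78),(97,118),(397,194)],[165,170])
D=n([(20,288),(168,512),(535,335),(132,160),(207,152),(250,210),(178,222),(267,118)],[195,190])
b=lambda x,y:(x*.13,y*.1,.010)
c,s=np.cos(.35),np.sin(.35)
p=lambda i,j:(-.067-i*.025*c,-.045+j*.025,.197+i*.025*s)
def pts(m): 
    mk=(m,.07,.094)
    return np.array([b(-1,-1),b(1,-1),b(1,1),p(1,-1),p(1,1),p(-1,1),p(-1,-1),mk]),np.array([b(-1,1),b(-1,-1),b(1,-1),p(1,-1),p(1,1),p(-1,1),p(-1,-1),mk])
# order of pad corners: scene left,top,right,bottom ; side left,top,right,bottom
def W(P,q): return R.from_euler('z',q[2]).apply(P)+[q[0],q[1],0]
CS,CD=cam('scene'),cam('side')
def f(q):
    A,B=pts(q[3]); B=B.copy()
    B[[3,4,5,6]]=np.array([p(1,1),p(-1,1),p(-1,-1),p(1,-1)]) if ALT else B[[3,4,5,6]]
    return np.r_[proj('',W(A,q),CS)-S,proj('',W(B,q),CD)-D].ravel()
for ALT in (0,1):
  for y in (0,.5,-.5,1):
    r=least_squares(f,[.6,0,y,.04],loss='soft_l1'); print(ALT,r.x,r.cost)
  print(np.round(r.fun.reshape(-1,2),1).tolist())
q=r.x
for nm,P in dict(pad=(-.067,-.045,.197),grip=(q[3],.07,.083)).items(): print(nm,W(np.array([P]),q))
E
python3 fit.py
```

```text
0 [ 0.56070524 -0.00726572  0.01949696  0.04091666] 78.51138582215765
0 [ 0.56070524 -0.00726572  0.01949699  0.04091667] 78.51138582216413
0 [ 0.56070524 -0.00726572  0.01949702  0.04091668] 78.5113858221796
0 [ 0.56070524 -0.00726572  0.01949697  0.04091666] 78.5113858221585
[[-1.0, -0.1], [-0.6, 0.2], [-0.7, -0.9], [1.1, 0.1], [1.8, 0.1], [2.8, 1.0], [2.2, 0.3], [-0.6, 1.4], [-1.6, 0.3], [-0.9, 1.0], [0.2, 0.1], [11.7, 10.0], [-12.4, 0.1], [-5.6, -13.0], [18.2, -4.3], [0.5, 1.3]]
1 [ 0.55582988 -0.00694287  0.02810789  0.04639676] 19.061005395740757
1 [ 0.55582988 -0.00694286  0.02810801  0.04639676] 19.061005395687165
1 [ 0.55582988 -0.00694286  0.02810801  0.04639675] 19.061005395686927
1 [ 0.55582987 -0.00694286  0.02810804  0.04639676] 19.061005395691453
[[-2.0, -0.5], [-1.3, -0.7], [-1.8, -1.9], [0.0, -0.3], [0.6, -0.4], [1.7, 0.4], [1.2, -0.2], [-0.4, 1.3], [-3.2, 1.2], [-2.0, 1.8], [-1.2, 0.3], [1.1, -0.8], [1.5, -0.8], [2.4, -1.3], [1.1, -1.7], [0.3, 1.1]]
pad [[ 0.49012104 -0.05380808  0.197     ]]
grip [[0.600241   0.06433344 0.083     ]]
```

The fit places the press at about (0.56, -0.007) with yaw ≈ 0.02–0.03. Next I move above it for a wrist look.

```bash
cat > plan.py <<'E'
from h import *
import sys
def plan(tgt,yaw,n):
    o=get_obs(); p=np.array(o['eef_pos']); M=R.from_quat(o['ee_rot'])
    c,s=np.cos(yaw),np.sin(yaw)
    T=R.from_matrix(np.array([[-s,c,0],[c,s,0],[0,0,-1]]))
    rows=[]
    for k in range(n):
        d=(np.array(tgt)-p)/(n-k); w=(M.inv()*T).as_rotvec()/(n-k)
        u=np.round(M.inv().apply(d)/.05,3); v=np.round(w/2/np.pi,4); rows.append(list(u)+list(v))
        p=p+M.apply(u*.05); M=M*R.from_rotvec(v*2*np.pi)
    for i in range(0,n,5): print(','.join('%g'%x for r in rows[i:i+5] for x in r))
if __name__=='__main__':
    a=list(map(float,sys.argv[1:])); plan(a[:3],a[3],int(a[4]))
E
python3 plan.py .5 .0 .36 .02 15
```

```text
-0.601,-0.578,-0.194,-0,0,0.0117,-0.642,-0.532,-0.194,-0,0,0.0117,-0.679,-0.484,-0.194,-0,0,0.0117,-0.713,-0.433,-0.194,-0,0,0.0117,-0.743,-0.379,-0.194,-0,0,0.0117
-0.769,-0.324,-0.194,-0,0,0.0117,-0.791,-0.266,-0.194,-0,0,0.0117,-0.808,-0.207,-0.194,-0,0,0.0117,-0.821,-0.148,-0.194,-0,0,0.0117,-0.83,-0.087,-0.194,-0,0,0.0117
-0.834,-0.026,-0.194,-0,0,0.0117,-0.833,0.036,-0.194,-0,0.0001,0.0117,-0.828,0.097,-0.195,-0,0,0.0118,-0.819,0.158,-0.194,-0.0001,0.0001,0.0117,-0.805,0.218,-0.195,-0,0,0.0118
```

{"fn": "move_arm", "kwargs": {
  "deltas": [-0.6, -0.58, -0.19, 0, 0, 0.0117, -0.64, -0.53, -0.19, 0, 0, 0.0117, -0.68, -0.48, -0.19, 0, 0, 0.0117, -0.71, -0.43, -0.19, 0, 0, 0.0117, -0.74, -0.38, -0.19, 0, 0, 0.0117],
  "fingers": 40
}}

```text
time: 0.72
eef_pos: [0.354, 0.3899, 0.2621]
ee_rot: [0.397, 0.918, -0.0, -0.0]
ft_force: [-1.0, -0.2, 0.2]
gripper_width: 0.478
finger_force: 0.0
```

{"fn": "move_arm", "kwargs": {
  "deltas": [-0.77, -0.32, -0.19, 0, 0, 0.0117, -0.79, -0.27, -0.19, 0, 0, 0.0117, -0.81, -0.21, -0.19, 0, 0, 0.0117, -0.82, -0.15, -0.19, 0, 0, 0.0117, -0.83, -0.09, -0.19, 0, 0, 0.0117]
}}

```text
time: 1.35
eef_pos: [0.4266, 0.1944, 0.3097]
ee_rot: [0.558, 0.83, -0.0, -0.0]
ft_force: [-0.2, 0.1, 0.0]
gripper_width: 0.434
finger_force: 0.0
```

{"fn": "move_arm", "kwargs": {
  "deltas": [-0.83, -0.03, -0.19, 0, 0, 0.0117, -0.83, 0.04, -0.19, 0, 0, 0.0117, -0.83, 0.1, -0.2, 0, 0, 0.0118, -0.82, 0.16, -0.19, 0, 0, 0.0117, -0.8, 0.22, -0.2, 0, 0, 0.0118]
}}

```text
time: 1.98
eef_pos: [0.5, -0.0003, 0.3582]
ee_rot: [0.701, 0.713, -0.0, -0.0]
ft_force: [1.6, 0.7, -0.4]
gripper_width: 0.433
finger_force: 0.0
```

```bash
python3 - <<'E'
from h import *
o=get_obs(); print(o['time'],o['eef_pos'],o['ee_rot'],o['joints'])
c=get_calibration('wrist'); np.save('wc.npy',c,allow_pickle=True); print(c)
shot('wrist','e.png',s=1.5)
E
```

```text
1.975 [ 4.99952789e-01 -2.96284139e-04  3.58194051e-01] [ 7.00868803e-01  7.13290185e-01 -5.64282986e-05 -1.73853155e-04] [-5.48702615e-01  7.40333539e-02  5.19334765e-01  1.80147054e+00
 -3.85506368e-02  1.27634986e+00 -1.77744547e-03]
{'mtx': array([[289.47167807,   0.        , 256.15955169],
       [  0.        , 289.47167807, 195.06332083],
       [  0.        ,   0.        ,   1.        ]]), 'origin': array([0.49789247, 0.07449276, 0.5280429 ]), 'orientation': array([-0.13528167, -0.0019215 ,  0.00856379,  0.99076831])}
```

View pics/e.png

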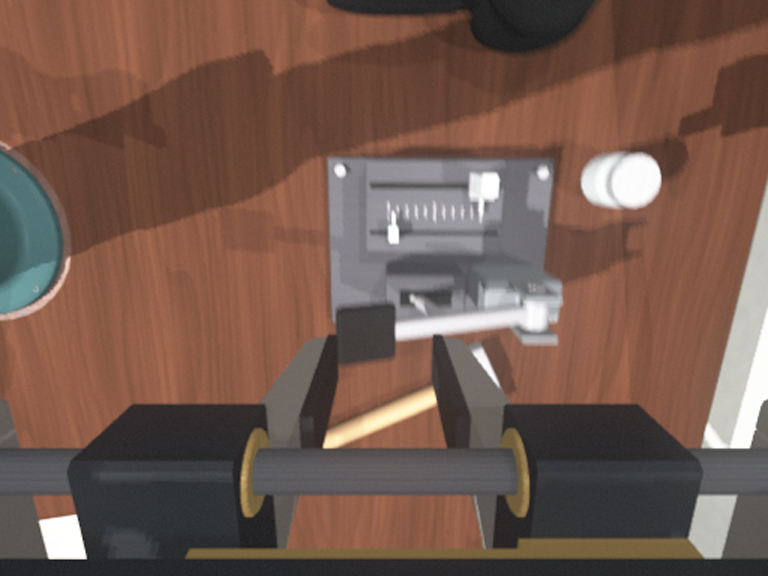

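Wrist view (x1.5): plate corners (329,157), (554,157), (332,320). The pad corners are (337,308), (394,305), (396,357), (338,363). Marker grip top is near (486,181), and the tell-tale nose near (391,210).

```bash
cat > fit2.py <<'E'
from h import *
from scipy.optimize import least_squares
C=np.load('wc.npy',allow_pickle=True).item(); C=(C['mtx'],C['origin'],R.from_quat(C['orientation']).as_matrix(),0)
U=(np.array([(329,157),(554,157),(332,320),(337,308),(394,305),(396,357),(338,363)])+.5)/1.5-.5
c,s=np.cos(.35),np.sin(.35)
p=lambda i,j:(-.067-i*.025*c,-.045+j*.025,.197+i*.025*s)
P=np.array([(-.13,.1,.012),(.13,.1,.012),(-.13,-.1,.012),p(1,1),p(-1,1),p(-1,-1),p(1,-1)])
W=lambda P,q:R.from_euler('z',q[2]).apply(P)+[q[0],q[1],0]
r=least_squares(lambda q:(proj('',W(P,q),C)-U).ravel(),[.56,0,.02]); q=r.x
print(q,np.round(r.fun.reshape(-1,2),1).tolist())
print('pad',W(np.array([(-.067,-.045,.197)]),q))
for u,z in [((486,181),.094),((391,210),.056),((482,214),.056),((345,175),.0)]:
    w=onplane('',(np.array(u)+.5)/1.5-.5,z,C); print(w,R.from_euler('z',-q[2]).apply(w-[q[0],q[1],0]))
E
python3 fit2.py
```

```text
[ 0.5564318  -0.00803215 -0.01113606] [[-4.7, -2.3], [-2.2, 2.3], [-5.6, 0.4], [2.2, -0.8], [3.9, -2.0], [1.0, 1.0], [1.4, 1.8]]
pad [[ 0.48893485 -0.05228326  0.197     ]]
[0.59698731 0.06783735 0.094     ] [0.03970813 0.07631641 0.094     ]
[0.50625745 0.0354151  0.056     ] [-0.05065506  0.04288582  0.056     ]
[0.60411777 0.03287764 0.056     ] [0.04722745 0.04143827 0.056     ]
[0.45240393 0.0703172  0.        ] [-0.10489391  0.07718605  0.        ]
```

```bash
cat >> fit2.py <<'E'
print('--- base offset free')
def g(q):
    Q=P.copy(); Q[:3,0]+=q[3]; Q[:3,1]+=q[4]
    return (proj('',W(Q,q),C)-U).ravel()
r=least_squares(g,[.56,0,.02,0,0]); q=r.x
print(q,np.round(r.fun.reshape(-1,2),1).tolist())
print('pad',W(np.array([(-.067,-.045,.197)]),q))
for u,z in [((486,181),.094),((391,210),.056),((482,214),.056)]:
    w=onplane('',(np.array(u)+.5)/1.5-.5,z,C); print(w,R.from_euler('z',-q[2]).apply(w-[q[0],q[1],0]))
E
python3 fit2.py | sed -n '/---/,$p'; python3 plan.py .487 -.053 .225 .02 5
```

```text
--- base offset free
[ 5.52914011e-01 -6.73665917e-03  9.57708212e-03  1.14274836e-02
 -5.41523458e-04] [[-1.2, -1.1], [1.5, 0.2], [-0.3, 1.4], [-0.5, -0.4], [1.3, -2.3], [-0.6, 0.7], [-0.3, 2.3]]
pad [[ 0.48634805 -0.05237625  0.197     ]]
[0.59698731 0.06783735 0.094     ] [0.04478547 0.0741485  0.094     ]
[0.50625745 0.0354151  0.056     ] [-0.04625073  0.04259666  0.056     ]
[0.60411777 0.03287764 0.056     ] [0.0515808 0.0391221 0.056    ]
-0.185,-0.062,0.539,0.0001,0.0001,-0.0004,-0.185,-0.063,0.539,0.0001,0.0001,-0.0004,-0.185,-0.063,0.539,0.0001,0.0001,-0.0004,-0.185,-0.063,0.539,0.0001,0.0001,-0.0004,-0.185,-0.063,0.54,0.0001,0,-0.0003
```

{"fn": "move_arm", "kwargs": {
  "deltas": [-0.21, -0.05, 0.54, 0, 0, 0, -0.21, -0.06, 0.54, 0, 0, 0, -0.21, -0.06, 0.54, 0, 0, 0, -0.21, -0.06, 0.54, 0, 0, 0, -0.21, -0.06, 0.54, 0, 0, 0],
  "fingers": 0
}}

```text
time: 2.65
eef_pos: [0.486, -0.0518, 0.222]
ee_rot: [0.7, 0.714, -0.0, -0.0]
ft_force: [0.2, 0.5, -0.1]
gripper_width: 0.002
finger_force: 0.0
```

{"fn": "move_arm", "kwargs": {
  "deltas": [0, 0, 0, 0, 0, 0, 0, 0, 0, 0, 0, 0, 0, 0, 0, 0, 0, 0, 0, 0, 0, 0, 0, 0]
}}

```text
time: 3.15
eef_pos: [0.487, -0.0514, 0.2238]
ee_rot: [0.7, 0.714, 0.001, 0.0]
ft_force: [0.3, 0.9, 0.5]
gripper_width: 0.004
finger_force: 0.0
```

```bash
python3 - <<'E'
from h import *
o=get_obs(); print(o['time'],o['eef_pos'],o['ft_force'])
shot('wrist','f.png',s=1.5); shot('side','g.png')
E
```

```text
3.15 [ 0.48698045 -0.05137781  0.22384136] [0.33978017 0.89452653 0.49409992]
```

View pics/f.png

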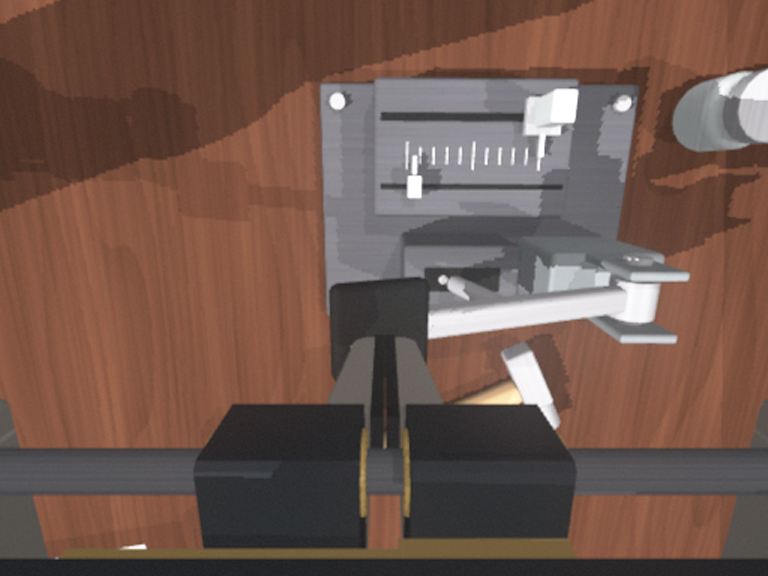

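Fingers are shut and over the pad, tips at about (387,338) with the pad spanning 332–428. Now pressing down in steps.

{"fn": "move_arm", "kwargs": {
  "deltas": [0, 0, 0.15, 0, 0, 0, 0, 0, 0.15, 0, 0, 0, 0, 0, 0.1, 0, 0, 0, 0, 0, 0.1, 0, 0, 0, 0, 0, 0.1, 0, 0, 0]
}}

```text
time: 3.88
eef_pos: [0.4865, -0.0518, 0.1931]
ee_rot: [0.7, 0.714, 0.0, -0.0]
ft_force: [-1.0, 0.1, 3.6]
gripper_width: 0.005
finger_force: 1.9
```

{"fn": "move_arm", "kwargs": {
  "deltas": [0, 0, 0.06, 0, 0, 0, 0, 0, 0.06, 0, 0, 0, 0, 0, 0.06, 0, 0, 0, 0, 0, 0.06, 0, 0, 0, 0, 0, 0.06, 0, 0, 0]
}}

```text
time: 4.5
eef_pos: [0.4864, -0.0518, 0.1779]
ee_rot: [0.7, 0.714, -0.0, -0.0]
ft_force: [-2.4, 0.8, 4.8]
gripper_width: 0.007
finger_force: 2.0
```

{"fn": "move_arm", "kwargs": {
  "deltas": [0, 0, 0.05, 0, 0, 0, 0, 0, 0.05, 0, 0, 0]
}}

```text
time: 4.75
eef_pos: [0.4863, -0.0518, 0.1729]
ee_rot: [0.7, 0.714, -0.0, -0.0]
ft_force: [-2.7, 0.1, 3.7]
gripper_width: 0.002
finger_force: 2.1
```

{"fn": "move_arm", "kwargs": {
  "deltas": [0, 0, 0.03, 0, 0, 0, 0, 0, 0.03, 0, 0, 0]
}}

```text
time: 5.0
eef_pos: [0.4864, -0.0517, 0.17]
ee_rot: [0.7, 0.714, -0.0, -0.0]
ft_force: [-2.4, 0.2, 5.2]
gripper_width: 0.01
finger_force: 2.1
```

{"fn": "move_arm", "kwargs": {
  "deltas": [0, 0, 0.035, 0, 0, 0, 0, 0, 0.035, 0, 0, 0]
}}

```text
time: 5.25
eef_pos: [0.4864, -0.0518, 0.1665]
ee_rot: [0.7, 0.714, -0.0, -0.0]
ft_force: [-3.1, 0.3, 4.9]
gripper_width: 0.003
finger_force: 2.2
```

{"fn": "move_arm", "kwargs": {
  "deltas": [0, 0, 0.035, 0, 0, 0, 0, 0, 0.035, 0, 0, 0]
}}

```text
time: 5.5
eef_pos: [0.4864, -0.0518, 0.163]
ee_rot: [0.7, 0.714, -0.0, -0.0]
ft_force: [-2.5, -0.2, 5.2]
gripper_width: 0.007
finger_force: 2.2
```

{"fn": "move_arm", "kwargs": {
  "deltas": [0, 0, 0.035, 0, 0, 0, 0, 0, 0.035, 0, 0, 0]
}}

```text
time: 5.75
eef_pos: [0.4864, -0.0518, 0.1594]
ee_rot: [0.7, 0.714, -0.0, -0.0]
ft_force: [-3.4, 0.3, 4.8]
gripper_width: 0.004
finger_force: 2.3
```

{"fn": "move_arm", "kwargs": {
  "deltas": [0, 0, 0.035, 0, 0, 0, 0, 0, 0.035, 0, 0, 0]
}}

```text
time: 6.0
eef_pos: [0.4864, -0.0517, 0.1559]
ee_rot: [0.7, 0.714, -0.0, -0.0]
ft_force: [-3.0, 0.2, 4.6]
gripper_width: 0.003
finger_force: 2.3
```

{"fn": "move_arm", "kwargs": {
  "deltas": [0, 0, 0.035, 0, 0, 0, 0, 0, 0.035, 0, 0, 0]
}}

```text
time: 6.25
eef_pos: [0.4863, -0.0517, 0.1525]
ee_rot: [0.7, 0.714, -0.0, -0.0]
ft_force: [-4.1, -0.4, 5.0]
gripper_width: 0.006
finger_force: 2.4
```

{"fn": "move_arm", "kwargs": {
  "deltas": [0, 0, 0.035, 0, 0, 0, 0, 0, 0.035, 0, 0, 0]
}}

```text
time: 6.5
eef_pos: [0.4862, -0.0518, 0.1489]
ee_rot: [0.7, 0.714, -0.0, -0.0]
ft_force: [-3.6, 1.3, 5.2]
gripper_width: 0.002
finger_force: 2.4
```

{"fn": "move_arm", "kwargs": {
  "deltas": [0, 0, 0.035, 0, 0, 0, 0, 0, 0.035, 0, 0, 0]
}}

```text
time: 6.75
eef_pos: [0.4861, -0.0518, 0.1454]
ee_rot: [0.7, 0.714, -0.0, -0.0]
ft_force: [-4.3, -0.5, 4.6]
gripper_width: 0.004
finger_force: 2.5
```

{"fn": "move_arm", "kwargs": {
  "deltas": [0, 0, 0.035, 0, 0, 0, 0, 0, 0.035, 0, 0, 0]
}}

```text
time: 7.0
eef_pos: [0.4859, -0.0518, 0.1418]
ee_rot: [0.7, 0.714, -0.0, -0.0]
ft_force: [-3.8, -0.4, 4.4]
gripper_width: 0.005
finger_force: 2.6
```

{"fn": "move_arm", "kwargs": {
  "deltas": [0, 0, 0.035, 0, 0, 0, 0, 0, 0.035, 0, 0, 0]
}}

```text
time: 7.25
eef_pos: [0.486, -0.0517, 0.1383]
ee_rot: [0.7, 0.714, -0.0, -0.0]
ft_force: [-4.2, -0.5, 5.3]
gripper_width: 0.0
finger_force: 2.8
```

{"fn": "move_arm", "kwargs": {
  "deltas": [0, 0, 0.035, 0, 0, 0, 0, 0, 0.035, 0, 0, 0]
}}

```text
time: 7.5
eef_pos: [0.4859, -0.0518, 0.1348]
ee_rot: [0.7, 0.714, -0.0, -0.0]
ft_force: [-4.3, -0.1, 5.6]
gripper_width: 0.008
finger_force: 2.9
```

{"fn": "move_arm", "kwargs": {
  "deltas": [0, 0, 0.03, 0, 0, 0, 0, 0, 0.03, 0, 0, 0]
}}

```text
time: 7.75
eef_pos: [0.4858, -0.0518, 0.1319]
ee_rot: [0.7, 0.714, -0.0, -0.001]
ft_force: [-5.7, -0.0, 8.8]
gripper_width: 0.005
finger_force: 4.8
```

The resistance has firmed up (Fz 8.8 N). One more small step, then hold.

{"fn": "move_arm", "kwargs": {
  "deltas": [0, 0, 0.02, 0, 0, 0, 0, 0, 0, 0, 0, 0, 0, 0, 0, 0, 0, 0]
}}

```text
time: 8.12
eef_pos: [0.4858, -0.0518, 0.1312]
ee_rot: [0.7, 0.714, -0.0, -0.001]
ft_force: [-6.0, 0.4, 10.4]
gripper_width: 0.003
finger_force: 4.9
```

{"fn": "move_arm", "kwargs": {
  "deltas": [0, 0, 0.01, 0, 0, 0, 0, 0, 0, 0, 0, 0, 0, 0, 0, 0, 0, 0, 0, 0, 0, 0, 0, 0, 0, 0, 0, 0, 0, 0]
}}

```text
time: 8.75
eef_pos: [0.4858, -0.0518, 0.1309]
ee_rot: [0.7, 0.714, -0.0, -0.001]
ft_force: [-6.6, 0.4, 11.5]
gripper_width: -0.001
finger_force: 5.7
```

{"fn": "move_arm", "kwargs": {
  "deltas": [0, 0, 0, 0, 0, 0, 0, 0, 0, 0, 0, 0, 0, 0, 0, 0, 0, 0, 0, 0, 0, 0, 0, 0, 0, 0, 0, 0, 0, 0]
}}

```text
time: 9.38
eef_pos: [0.4858, -0.0518, 0.1309]
ee_rot: [0.7, 0.714, -0.0, -0.001]
ft_force: [-6.4, 0.9, 11.1]
gripper_width: 0.006
finger_force: 5.7
```

Held for over a second at about 11–12 N. Letting the lever up.

{"fn": "move_arm", "kwargs": {
  "deltas": [0, 0, -0.25, 0, 0, 0, 0, 0, -0.3, 0, 0, 0, 0, 0, -0.3, 0, 0, 0, 0, 0, -0.3, 0, 0, 0, 0, 0, -0.3, 0, 0, 0]
}}

```text
time: 10.0
eef_pos: [0.4864, -0.0517, 0.2042]
ee_rot: [0.7, 0.714, 0.0, -0.0]
ft_force: [-0.9, 0.7, -0.1]
gripper_width: 0.006
finger_force: 0.0
```

{"fn": "move_arm", "kwargs": {
  "deltas": [0, 0, -0.4, 0, 0, 0, 0, 0, -0.6, 0, 0, 0, 0, 0, -0.6, 0, 0, 0, 0, 0, -0.6, 0, 0, 0, 0, 0, 0, 0, 0, 0]
}}

```text
time: 10.62
eef_pos: [0.4867, -0.0519, 0.3148]
ee_rot: [0.7, 0.714, 0.001, 0.001]
ft_force: [0.2, -0.1, -0.2]
gripper_width: 0.005
finger_force: 0.0
```

```bash
python3 plan.py .59 -.02 .28 .015 5
```

```text
0.119,0.415,0.14,0.0001,-0,0.0002,0.12,0.415,0.14,0.0001,-0,0.0001,0.12,0.416,0.14,0.0001,-0,0.0002,0.121,0.415,0.139,0,-0,0.0001,0.121,0.416,0.14,0.0001,-0.0001,0.0002
```

{"fn": "move_arm", "kwargs": {
  "deltas": [0.12, 0.3, 0.14, 0, 0, 0, 0.12, 0.3, 0.14, 0, 0, 0, 0.12, 0.3, 0.14, 0, 0, 0, 0.12, 0.3, 0.14, 0, 0, 0, 0.12, 0.3, 0.14, 0, 0, 0],
  "fingers": 50
}}

```text
time: 11.25
eef_pos: [0.5617, -0.0198, 0.2772]
ee_rot: [0.7, 0.714, -0.0, -0.0]
ft_force: [0.7, -0.1, 0.5]
gripper_width: 0.52
finger_force: 0.0
```

{"fn": "move_arm", "kwargs": {
  "deltas": [0, 0, 0, 0, 0, 0, 0, 0, 0, 0, 0, 0, 0, 0, 0, 0, 0, 0]
}}

```text
time: 11.62
eef_pos: [0.5606, -0.0207, 0.2785]
ee_rot: [0.7, 0.714, 0.0, 0.0]
ft_force: [0.1, -1.3, 0.2]
gripper_width: 0.547
finger_force: 0.0
```

```bash
python3 - <<'E'
from h import *
o=get_obs(); print(o['time'],o['eef_pos'])
np.save('wc2.npy',get_calibration('wrist'),allow_pickle=True)
shot('wrist','i.png',(170,0,400,215),3.4)
E
```

```text
11.625 [ 0.56064911 -0.02068607  0.2785421 ]
```

View pics/i.png

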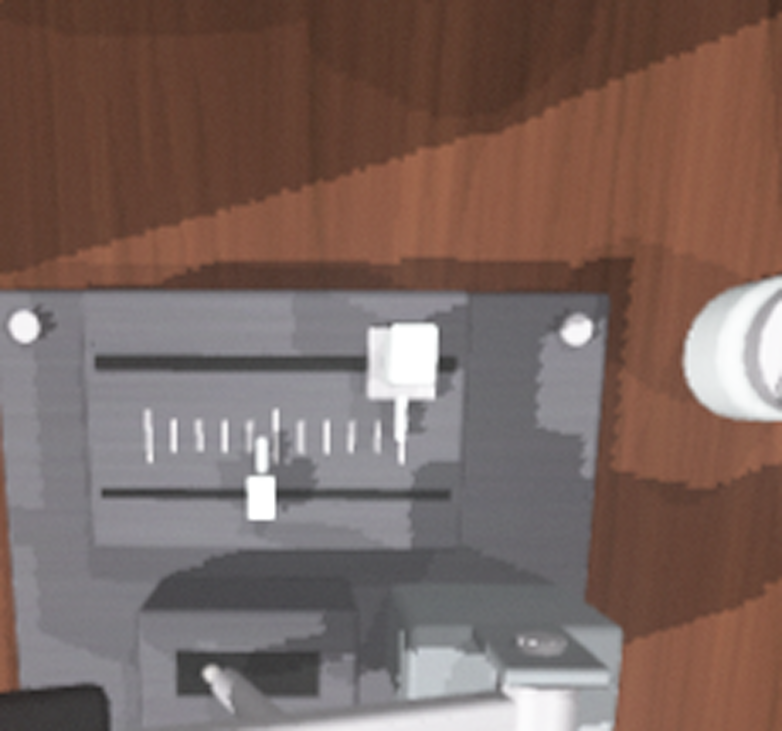

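View (crop ×3.4 from (170,0)): tell-tale nose at u≈261.5, v≈440. The marker nose is at u≈401.5, v≈430, and its grip top is centred at (413.5,354). Ticks at −50/0/+50 are at u=148/276/402.

```bash
python3 - <<'E'
from h import *
C=np.load('wc2.npy',allow_pickle=True).item(); C=(C['mtx'],C['origin'],R.from_quat(C['orientation']).as_matrix(),0)
P=lambda u,z:onplane('',(np.array(u)+.5)/3.4-.5+[170,0],z,C)
for n,u,z in [('tick-50',(149,436),.05),('tick0',(276,436),.05),('tick50',(402,436),.05),('slotL',(96,363),.05),('slotR',(456,364),.05),('tt',(261.5,441),.056),('mk',(401.5,430),.056),('top',(413.5,354),.094),('foot',(402,363),.058)]: print(n,P(u,z).round(4))
E
python3 plan.py .601 .064 .15 .01 5
```

```text
tick-50 [0.5023 0.0358 0.05  ]
tick0 [0.5524 0.0367 0.05  ]
tick50 [0.6022 0.0377 0.05  ]
slotL [0.4824 0.0629 0.05  ]
slotR [0.6218 0.0652 0.05  ]
tt [0.5469 0.035  0.056 ]
mk [0.6012 0.0402 0.056 ]
top [0.5999 0.067  0.094 ]
foot [0.6   0.065 0.058]
0.335,0.168,0.515,0,-0,0.0003,0.335,0.167,0.514,0,-0,0.0003,0.336,0.166,0.515,0,-0,0.0003,0.336,0.166,0.514,0.0001,-0,0.0003,0.336,0.165,0.515,0,-0.0001,0.0003
```

{"fn": "move_arm", "kwargs": {
  "deltas": [0.345, 0.16, 0.51, 0, 0, 0, 0.345, 0.16, 0.51, 0, 0, 0, 0.345, 0.16, 0.51, 0, 0, 0, 0.345, 0.16, 0.51, 0, 0, 0, 0.345, 0.16, 0.51, 0, 0, 0]
}}

```text
time: 12.3
eef_pos: [0.5994, 0.0673, 0.1503]
ee_rot: [0.7, 0.714, 0.0, 0.0]
ft_force: [-0.2, 0.4, 0.4]
gripper_width: 0.544
finger_force: 0.0
```

{"fn": "move_arm", "kwargs": {
  "deltas": [0, 0, 0.4, 0, 0, 0, 0, 0, 0, 0, 0, 0, 0, 0, 0, 0, 0, 0]
}}

```text
time: 12.68
eef_pos: [0.5996, 0.0656, 0.1316]
ee_rot: [0.701, 0.714, 0.0, 0.001]
ft_force: [0.1, 0.3, 0.1]
gripper_width: 0.543
finger_force: 0.0
```

```bash
python3 plan.py .6 .066 .065 .018 5; python3 -c "
from h import *
shot('wrist','j.png',s=1.2)"
```

```text
0.002,0.001,0.267,0,0,0,0.002,0.001,0.266,0.0001,0,0,0.002,0.002,0.267,0,0,0,0.001,0.002,0.266,0.0001,0,0,0.002,0.001,0.267,0,0,0.0001
```

View pics/j.png

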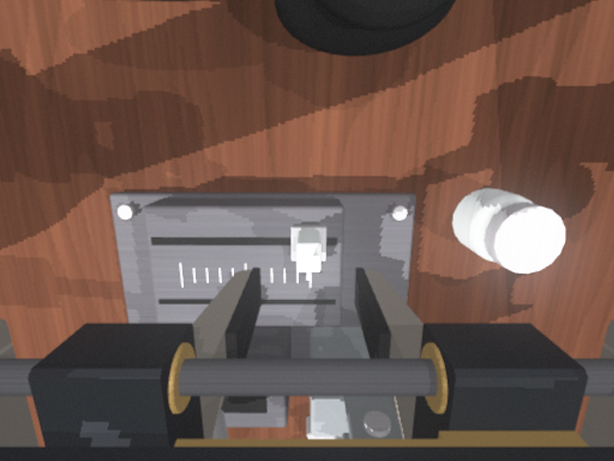

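The fingers straddle the marker grip, tips at u≈258/358 with the grip at 308, and the jar is clear. Descending and closing.

{"fn": "move_arm", "kwargs": {
  "deltas": [0, 0, 0.27, 0, 0, 0, 0, 0, 0.27, 0, 0, 0, 0, 0, 0.27, 0, 0, 0, 0, 0, 0.27, 0, 0, 0, 0, 0, 0.25, 0, 0, 0]
}}

```text
time: 13.35
eef_pos: [0.5989, 0.0667, 0.0629]
ee_rot: [0.7, 0.714, -0.0, -0.0]
ft_force: [-0.3, 0.2, 0.3]
gripper_width: 0.543
finger_force: 0.0
```

{"fn": "move_arm", "kwargs": {
  "deltas": [0, 0, 0, 0, 0, 0, 0, 0, 0, 0, 0, 0, 0, 0, 0, 0, 0, 0, 0, 0, 0, 0, 0, 0, 0, 0, 0, 0, 0, 0],
  "fingers": 0
}}

```text
time: 13.98
eef_pos: [0.5997, 0.0668, 0.0647]
ee_rot: [0.7, 0.714, 0.001, 0.0]
ft_force: [0.8, 0.1, 1.2]
gripper_width: 0.17
finger_force: 30.0
```

```bash
python3 -c "
from h import *
o=get_obs();print(o['eef_pos'],o['ft_force'],o['gripper_width'])
M=R.from_quat(o['ee_rot']); print(M.as_matrix().round(3), 'local shift:',M.inv().apply([-.0544*np.cos(.018),-.0544*np.sin(.018),0])/.05)"
```

```text
[0.59973747 0.066849   0.06466587] [0.77248839 0.12896362 1.185466  ] 0.1701850783981652
[[-0.02   1.     0.001]
 [ 1.     0.02   0.   ]
 [ 0.     0.001 -1.   ]] local shift: [ 0.00187303 -1.08799727 -0.00155812]
```

Gripped (≈16 mm). Sliding −54.4 mm along tool y, slowly.

{"fn": "move_arm", "kwargs": {
  "deltas": [0, -0.2, 0, 0, 0, 0, 0, -0.24, 0, 0, 0, 0, 0, -0.24, 0, 0, 0, 0, 0, -0.24, 0, 0, 0, 0, 0, -0.168, 0, 0, 0, 0]
}}

```text
time: 14.6
eef_pos: [0.5442, 0.0659, 0.0646]
ee_rot: [0.7, 0.714, 0.001, 0.0]
ft_force: [2.6, 1.3, 5.1]
gripper_width: 0.173
finger_force: 30.0
```

{"fn": "move_arm", "kwargs": {
  "deltas": [0, 0, 0, 0, 0, 0, 0, 0, 0, 0, 0, 0, 0, 0, 0, 0, 0, 0]
}}

```text
time: 14.98
eef_pos: [0.5431, 0.066, 0.0646]
ee_rot: [0.7, 0.714, -0.0, -0.001]
ft_force: [-1.7, 1.0, 10.1]
gripper_width: 0.17
finger_force: 30.0
```

```bash
python3 -c "
from h import *
o=get_obs();print(o['eef_pos'],o['ft_force'],o['gripper_width'])
np.save('wc3.npy',get_calibration('wrist'),allow_pickle=True)
shot('wrist','k.png',(190,150,320,262),5)"
```

```text
[0.54311895 0.06599421 0.06455889] [-1.73383799  1.02595    10.06897269] 0.16995945404670781
```

{"fn": "move_arm", "kwargs": {
  "deltas": [0, 0.02, -0.01, 0, 0, 0, 0, 0.02, 0, 0, 0, 0, 0, 0, 0, 0, 0, 0, 0, 0, 0, 0, 0, 0]
}}

```text
time: 15.52
eef_pos: [0.5447, 0.066, 0.0646]
ee_rot: [0.7, 0.714, -0.001, -0.001]
ft_force: [-1.8, 1.7, 6.9]
gripper_width: 0.175
finger_force: 30.0
```

{"fn": "move_arm", "kwargs": {
  "deltas": [0, 0, 0, 0, 0, 0, 0, 0, 0, 0, 0, 0, 0, 0, 0, 0, 0, 0, 0, 0, 0, 0, 0, 0],
  "fingers": 40
}}

```text
time: 16.02
eef_pos: [0.5464, 0.0655, 0.0644]
ee_rot: [0.7, 0.714, -0.0, -0.0]
ft_force: [0.6, 0.3, 0.3]
gripper_width: 0.435
finger_force: 0.0
```

```bash
python3 plan.py .5607 -.0207 .2785 .018 10
```

```text
-0.173,0.025,-0.428,-0,0,0,-0.173,0.025,-0.428,-0,0,0,-0.173,0.025,-0.428,-0,0,0,-0.173,0.025,-0.428,-0,0,0,-0.173,0.025,-0.428,-0,0,0.0001
-0.173,0.025,-0.429,-0,0,0,-0.173,0.025,-0.428,-0,0,0.0001,-0.173,0.025,-0.429,-0,0,0,-0.174,0.025,-0.428,-0.0001,0,0.0001,-0.173,0.025,-0.428,-0,0,0
```

Rise straight first, then go to the viewing pose.

{"fn": "move_arm", "kwargs": {
  "deltas": [0, 0, -0.4, 0, 0, 0, 0, 0, -0.8, 0, 0, 0, 0, 0, -0.9, 0, 0, 0, 0, 0, -0.9, 0, 0, 0, 0, 0, -0.9, 0, 0, 0]
}}

```text
time: 16.65
eef_pos: [0.5464, 0.0656, 0.261]
ee_rot: [0.7, 0.714, -0.0, -0.0]
ft_force: [-0.3, 0.2, -0.6]
gripper_width: 0.436
finger_force: 0.0
```

{"fn": "move_arm", "kwargs": {
  "deltas": [-0.58, 0, -0.1, 0, 0, 0, -0.58, 0, -0.1, 0, 0, 0, -0.56, 0, -0.15, 0, 0, 0, 0, 0, 0, 0, 0, 0, 0, 0, 0, 0, 0, 0]
}}

```text
time: 17.27
eef_pos: [0.5482, -0.0192, 0.2767]
ee_rot: [0.7, 0.714, 0.0, -0.0]
ft_force: [0.3, 0.5, -0.3]
gripper_width: 0.436
finger_force: 0.0
```

```bash
python3 - <<'E'
from h import *
o=get_obs(); print(o['time'],o['eef_pos'])
np.save('wc4.npy',get_calibration('wrist'),allow_pickle=True)
shot('wrist','l.png',(195,70,325,170),6)
E
```

```text
17.275 [ 0.54824323 -0.01917874  0.2767029 ]
```

View pics/l.png

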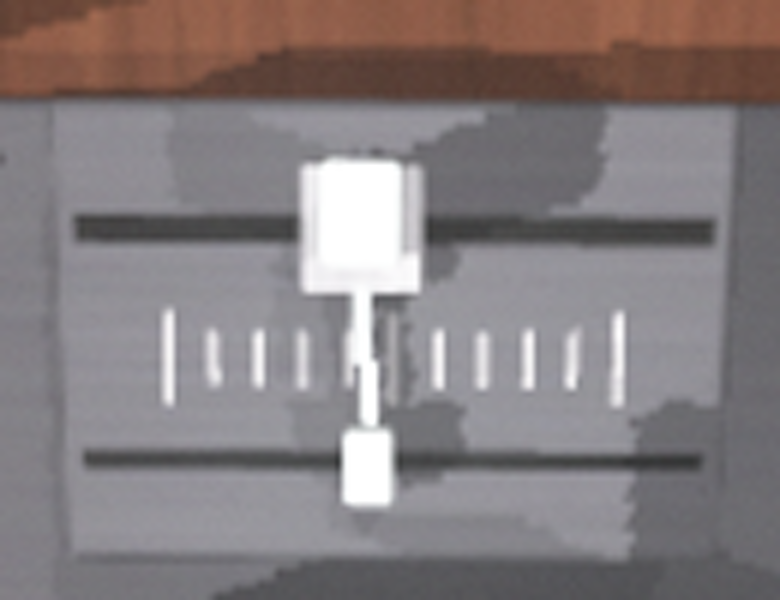

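The marker nose (u≈363) and tell-tale nose (u≈368) are about 1.2 mm apart at 4.5 px/mm, within the 4 mm limit. The arm is clear, so I'm handing in.

```bash
python3 -c "
from station import *
print(close_job())"
```

```text
the job is handed in; nothing more can be done
None
```

I pressed the lever onto the stack, held it at about 11–12 N for over a second and let it back up; the marker's nose is now about 1 mm from the tell-tale's by the last camera view, and the job is handed in (no verdict was shown).

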